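Clamp a counting chamber in a screw-driven stage, backlash taken out

ROBOT

A 6-joint arm with a two-finger parallel gripper is mounted at the origin on the work surface. World frame = base frame: x ahead of the robot, y to its left, z up, the work surface at z = 0. Lengths are in m, angles in rad, forces in N, time in s.
With the tool pointing down it reaches from about 0.325 to 1 m from the base axis. Payload 5.1 kg.
Tool frame: the origin (TCP) lies at the very end of the fingers, on their centre line; the grasp point (between the pads) lies 19 mm behind it; z points along the fingers, y is the line along which they close (so a half turn about z gives the same grasp; the last joint's range is limited). The gripper opens to 85 mm and grips with 20 to 120 N. Pads are 22 mm wide; open, the fingers measure 114 mm over their backs; the gripper's body (76 mm by 85 mm) begins 54 mm behind the grasp point. The pads swing forward as they close: fully open they stand 13 mm farther back than shut.
Start: joints at [1.126, 0.124, 1.65, -0, 1.367, -0.083], TCP at [0.23, 0.608, 0.193] pointing down, gripper open.
Joint ranges: [-2.61, 2.61], [-1.02, 2.33], [0.03, 2.71], [-1.35, 4.49], [0.32, 2.68], [-2.91, 2.91]. Speed limits (rad/s): [2.57, 2.57, 3.14, 3.14, 3.14, 3.14].

INTERFACE

Orientations are given as a rotation vector (axis times angle).
In Python, from bench import state, snapshot, close_job, boxes_of gives the robot as it stands.
- The arm moves only by the tool step_arm, never from a script. Its arguments are lists of equal length, an entry for each row: "rotation": the turn, a rotation vector about the tool's x, y, z in degrees, a list of three; "dp": the shift along the tool's x, y, z in m, a list of three; "gripper": the finger opening in m, from 0 to 0.0854. In form: {"rotation": [[wx, wy, wz], ...], "dp": [[dx, dy, dz], ...], "gripper": [gripper, ...]}. A call has exactly 8 rows; each row shifts and turns the commanded pose from where the row before left it, along the tool's axes as they then stand; what a row does not reach is not made up. A row lasts 1/10 s, in which the tool goes at most 50 mm and 8.59 degrees, less where a joint would pass 70% of its speed; a pose out of reach is approached as far as the arm can. A call with a gripper value outside its range is refused whole. The fingers move at their own pace and stop on an object; the grip force is fixed at half the most. Time passes only in rows, so rows that do not move let the fingers close, or fill a call up. It gives the time, the measured TCP pose, the force, the opening and the grip force at its end, in the units of the state.
- state(): the state, without advancing time (a new reading comes with each control period).
- snapshot(name): name is "side" or "top" or "wrist"; returns a dict with "image" (420x560x3 uint8, red, green, blue), "fx", "fy", "cx", "cy" (pixels), "rvec" (rotation vector, rad) and "tvec" (3), from world to camera coordinates, as OpenCV has them. Camera axes: x right, y down, z forward; pixel columns grow to the right and rows downward; lengths in m; the calibration is good to about 2 mm. A picture is of the moment at which its call begins. There is no depth.
- close_job(): hands the job in; it is judged then, once.
Trained networks look in a picture, given as the dict that the camera call returned (one of the last four; its "shot" number tells which), for a name from the list of things; names that differ only in an ending like _2 or _b are one class to them, and where a whole thing is asked for, a point or a joint stands for the part that bears it (a point fixed in the world has none). Each returns a list of dicts, best first, with "conf" (0 to 1); they miss things now and then, are a little off and sometimes report something else, mostly with a low value. They report only what shows in the picture. A call takes as long as a camera call. They do not tell look-alikes from the thing itself.
- boxes_of(picture, label): "bbox" ([left, top, width, height] in pixels, round what is visible of it).
The state is a dict: "time": time; "joint_pos": joint angles; "qd": joint speeds; "joint_efforts": joint torques, N m; "tool_pos": TCP position; "eef_rot": TCP orientation; "force": force on the tool from outside, world axes, zero at the start; "wrist_torque": the same for the moment, N m; "grip_width": finger opening in m; "gripper_force": force on a finger pad.
Only numpy, scipy, OpenCV 4.12 (cv2) and the standard library are available. Lean on these libraries where they do the work, as an engineer would, in place of code of your own. Each camera call takes 0.05 s, during which the arm holds its last target. There are 200 camera calls.

TASK

Wind the crank anticlockwise until the jaw's gap is well past the carrier's length (about 8 mm too wide), lay the blue carrier flat and lengthwise between jaw and stop and let go of it. Then wind the crank clockwise, through the drive's play, until the jaw has pushed the carrier against the stop and holds it lightly but snugly (about 5 N; over 15 N may crack the glass), and let go with the play left taken up for closing. Move the jaw only by its crank and leave the other things on the bench alone.

Things in the scene. Friction and masses are not known exactly. Their poses are not given: they have to be found in the camera images.
- stage: White stage fixed on the table, 130 (x) by 370 mm (y); origin: centre of its underside, z up. From -y to +y: fixed stop, dark flat bed (110 mm wide in x, top 34 mm above the table), blue sliding jaw, visible screw, grey gearbox (top at 44 mm) carrying the crank. Stop and jaw are centred on x = 0; the crank axis is upright at stage x = 0, y = 125 mm.
- stop (a point): Bottom centre of the fixed aluminium stop's face, at bed height, at stage y = -125 mm; the face looks to stage +y. The stop is 60 mm wide in x and rises 14 mm above the bed.
- jaw: Sliding jaw, 60 mm wide in x, 44 mm long, face 14.5 mm high. Origin: bottom centre of the aluminium face that looks to the stop, at bed height; axes as the stage's. Gap = its stage y + 125 mm: at most 94 mm, at the start 58 to 68 mm. Slides along stage y only, driven by the dial 15 mm per rad; clockwise from above closes the gap (jaw moves to stage -y).
- dial: Brass disc 98 mm across under the crank, red mark on its +x axis at the rim; geared rigidly to the jaw. Origin on the crank axis 44.5 mm above the table, z up. Turning it takes about 0.15 N m (5 N sideways at the pin), plus 0.015 N m (0.5 N at the pin) per newton of clamping. Its friction keeps up to about 10 N of clamping when the crank is let go.
- crank: Steel disc 76 mm across, top 55.5 mm above the table, hub 24 mm across to 65.5 mm; origin on the axis, +x towards its pin. Drives the dial with 0.5 rad play, free but for 0.02 N m: pin in line with the dial's mark = taken up for closing, pin 0.5 rad anticlockwise of it = for opening; starts anywhere between. The pin stays on the half circle facing stage -x, give or take 20 degrees.
- pin (a point): Top centre of the crank's round upright black pin, 12 mm thick, 30 mm from the crank axis, standing from 55.5 to 91.5 mm above the table. Its sleeve revolves freely on the disc, so a gripper may hold it and go round without turning.
- carrier: Loose blue carrier with a white chamber glass on top: 34 mm (x) by 76 mm (y, lengthwise) by 12 mm high, about 0.1 kg; origin: centre of its underside. Starts flat on the bare bench. Clamped, its length runs along stage y (either way round), its ends touch stop and jaw, and it lies near the stage's centre line.
- bottle: Bystander: amber bottle, 60 mm across, 130 mm tall; origin under its centre.
- jar: Bystander: clear jar, red cap, 56 mm across, 70 mm tall; origin under its centre.
- tip_box: Bystander: black and orange pipette tip box, 85 by 125 by 80 mm; origin under its centre.
- calculator: Bystander: black calculator, 80 by 140 by 14 mm, lying flat; origin under its centre.
Not all that is in view belongs to the job. Several things look just like the carrier: the one meant starts farthest to the robot's right.

How it is judged:
By the outcome, as a careful person would: the job done as asked, in the order asked, and still so for the second after the job is handed in, with the robot touching nothing.
It also fails if it takes over 72 s, if anything falls off the work surface, if the arm or the gripper's body presses on something with over 40 N, if the wrist force passes 120 N, or if a joint passes its speed limit or range.

## Working session

There is one attempt and no reset: what is moved stays moved. The work goes in short steps, Python scripts to look and compute and a tool call to move; the robot and the scene stay as the last step left them, time stands still between calls to the robot, and variables do not carry over. Pictures are saved under pics/ and viewed, at most 10 in all, crops included, and the job is handed in when it is done.

Besides the shell and the picture viewer there is one more tool, called after "Emit:" as name(argument=value, ...) on one line, values as JSON. step_arm: Moves the arm, as the interface text tells. Its arguments: {"type":"object","properties":{"rotation":{"type":"array","items":{"type":"array","items":{"type":"number"}}},"dp":{"type":"array","items":{"type":"array","items":{"type":"number"}}},"gripper":{"type":"array","items":{"type":"number"}}},"required":["rotation","dp","gripper"]}

```bash
mkdir -p pics; ls; cat > h.py <<'E'
import numpy as np, cv2
from bench import *
def ray(s,u,v,z):
    R=cv2.Rodrigues(np.array(s["rvec"],float))[0];t=np.array(s["tvec"],float).ravel()
    d=R.T@np.array([(u-s["cx"])/s["fx"],(v-s["cy"])/s["fy"],1]);c=-R.T@t
    return c+d*(z-c[2])/d[2]
def proj(s,p):
    return cv2.projectPoints(np.array(p,float).reshape(-1,3),np.array(s["rvec"],float),np.array(s["tvec"],float),np.array([[s["fx"],0,s["cx"]],[0,s["fy"],s["cy"]],[0,0,1]],float),None)[0].reshape(-1,2)
def save(s,n,crop=None,k=1):
    im=s["image"][:,:,::-1]
    if crop: l,t,w,h=crop; im=im[t:t+h,l:l+w]
    cv2.imwrite(f"pics/{n}.png",cv2.resize(im,None,fx=k,fy=k,interpolation=cv2.INTER_CUBIC))
E
python3 - <<'E'
from h import *
st=state();print({k:np.round(v,3) for k,v in st.items()})
a=snapshot("top");b=snapshot("side")
cv2.imwrite("pics/top0.png",cv2.resize(a["image"][:,:,::-1],None,fx=1.4,fy=1.4)); save(b,"side0",None,1.4)
for s,n in((a,"top"),(b,"side")):
    print(n,s["fx"],s["cx"],s["cy"],s["rvec"],s["tvec"])
    for l in("stage","dial","crank","pin","jaw","carrier"):
        for d in boxes_of(s,l)[:4]:
            x,y,w,h=d["bbox"];print(l,round(d["conf"],2),np.round([x,y,w,h]),np.round(ray(s,x+w/2,y+h/2,.03),3))
E
```

```text
pics
{'time': np.float64(0.0), 'joint_pos': array([ 1.126,  0.125,  1.652, -0.   ,  1.367, -0.083]), 'qd': array([ 0.   ,  0.   ,  0.002,  0.001, -0.001, -0.   ]), 'joint_efforts': array([ 0.0000e+00, -4.2360e+01, -3.6546e+01, -0.0000e+00,  7.0000e-03,
       -0.0000e+00]), 'tool_pos': array([0.23 , 0.607, 0.191]), 'eef_rot': array([-5.65e-01, -3.09e+00,  3.00e-03]), 'force': array([-0.487,  0.407, -0.111]), 'wrist_torque': array([-0.028, -0.053, -0.036]), 'gripper_force': np.float64(0.0), 'grip_width': np.float64(0.085)}
top 462.8004732050757 274.48260412852045 217.61650530607827 [ 2.15314654 -2.20402487  0.03002237] [0.05140122 0.59198016 1.25759366]
stage 0.57 [203. 203. 133.  52.] [0.562 0.051 0.03 ]
dial 0.78 [204. 208.  39.  40.] [0.566 0.176 0.03 ]
dial 0.7 [208. 215.  29.  26.] [0.566 0.179 0.03 ]
crank 0.96 [208. 212.  27.  28.] [0.571 0.182 0.03 ]
crank 0.66 [275. 216.  21.  24.] [0.563 0.008 0.03 ]
pin 0.82 [209. 213.  27.  29.] [0.567 0.18  0.03 ]
jaw 0.93 [276. 214.  17.  28.] [0.565 0.011 0.03 ]
carrier 0.9 [303. 115.  28.  24.] [ 0.841 -0.087  0.03 ]
carrier 0.72 [374. 260.  28.  17.] [ 0.447 -0.265  0.03 ]
carrier 0.58 [325. 296.  26.   7.] [ 0.368 -0.13   0.03 ]
carrier 0.54 [263. 293.  26.  22.] [0.358 0.039 0.03 ]
side 435.0601682625661 282.57526119647275 204.61130695856906 [ 1.99579935 -0.60965367  0.37670588] [-0.48327154  0.23909074  0.93193742]
stage 0.89 [217. 184. 107.  83.] [0.557 0.022 0.03 ]
dial 0.74 [229. 184.  30.  25.] [0.586 0.218 0.03 ]
dial 0.68 [215. 184. 112.  81.] [0.563 0.026 0.03 ]
crank 0.78 [234. 186.  23.  16.] [0.599 0.227 0.03 ]
pin 0.59 [231. 186.  27.  14.] [0.599 0.236 0.03 ]
jaw 0.64 [262. 213.  28.  19.] [0.579 0.026 0.03 ]
carrier 0.79 [286. 288.  29.  30.] [ 0.44  -0.282  0.03 ]
carrier 0.73 [225. 272.  25.  24.] [ 0.356 -0.153  0.03 ]
carrier 0.66 [359. 213.  30.  17.] [ 0.818 -0.122  0.03 ]
carrier 0.55 [195. 240.  18.  25.] [0.349 0.006 0.03 ]
```

View pics/top0.png

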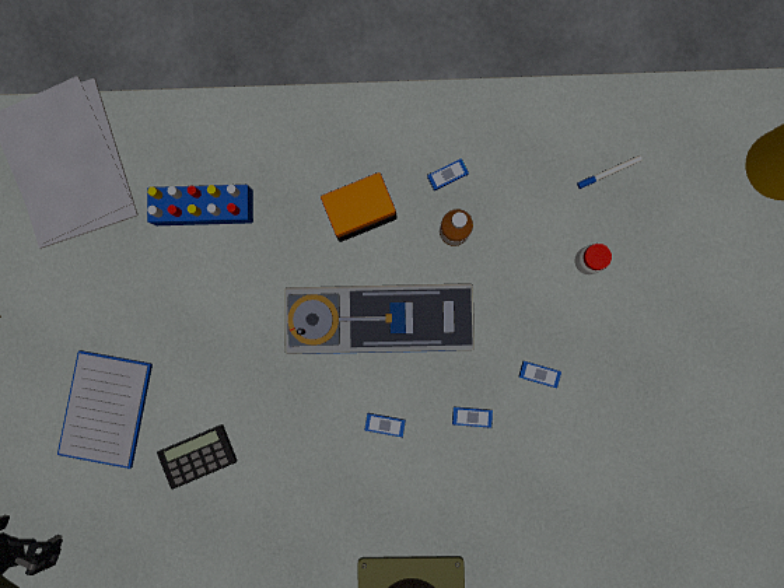

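View pics/side0.png

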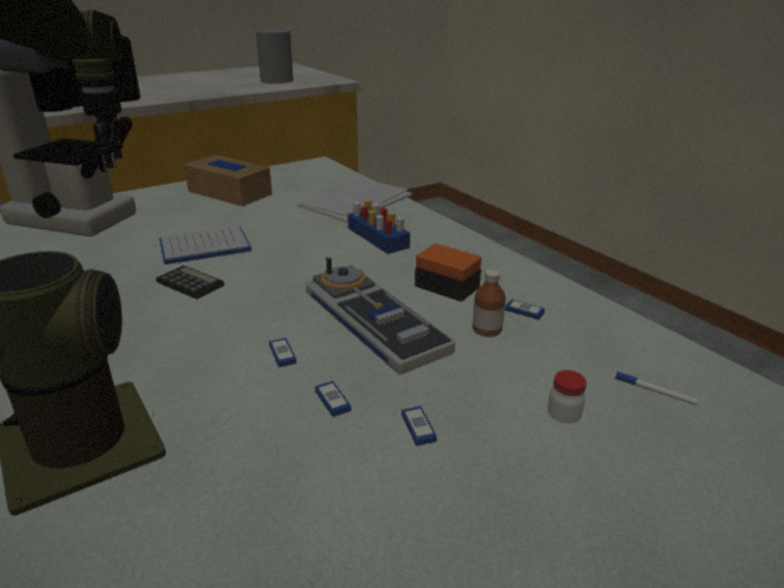

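The top view (1.4x pixels) has four carrier look-alikes: (447,174), (540,374), (472,417) and (385,425). The robot base is at the bottom, so its right is image right. That makes (540,374), original pixel ≈(387,268), the farthest right (y≈-0.265), and it is the one meant. The dial is at (312,320), the pin at about (300,331), the jaw at (400,317) and the stop at (449,317). I'll confirm with one crop.

```bash
python3 - <<'E'
from h import *
a=snapshot("top");save(a,"crop1",(195,190,220,130),3.6)
hsv=cv2.cvtColor(a["image"],cv2.COLOR_RGB2HSV)
# carrier: blue mask in window
def comp(mask,win):
    l,t,w,h=win;m=np.zeros_like(mask);m[t:t+h,l:l+w]=mask[t:t+h,l:l+w]
    ys,xs=np.nonzero(m);return np.c_[xs,ys].astype(np.float32)
blue=((hsv[...,0]>100)&(hsv[...,0]<125)&(hsv[...,1]>110)).astype(np.uint8)
p=comp(blue,(366,252,44,34));w=np.array([ray(a,x,y,.012)[:2] for x,y in p],np.float32)
print("carrier",cv2.minAreaRect(w),len(p), np.round(ray(a,*np.array(cv2.minAreaRect(p)[0]),.012),4))
brass=((hsv[...,0]>12)&(hsv[...,0]<28)&(hsv[...,1]>110)).astype(np.uint8)
p=comp(brass,(195,195,55,65));w=np.array([ray(a,x,y,.0445)[:2] for x,y in p],np.float32)
print("dial",cv2.minEnclosingCircle(w),len(p))
p=comp(blue,(268,205,40,45));w=np.array([ray(a,x,y,.045)[:2] for x,y in p],np.float32);print("jaw blue",cv2.minAreaRect(w),len(p))
dark=(hsv[...,2]<85).astype(np.uint8)
p=comp(dark,(245,200,95,60));w=np.array([ray(a,x,y,.034)[:2] for x,y in p],np.float32);print("bed",cv2.minAreaRect(w),len(p))
c=snapshot("wrist");print(c["fx"],c["rvec"],c["tvec"]);R=cv2.Rodrigues(np.array(c["rvec"]))[0];C=-R.T@np.array(c["tvec"]);print("campos",C,"fwd",R[2],"right",R[0])
st=state();T=cv2.Rodrigues(np.array(st["eef_rot"]))[0];print("tool",T.round(3), "cam in tool",T.T@(C-st["tool_pos"]),"fwd",T.T@R[2])
E
```

```text
carrier ((0.451040118932724, -0.2621806859970093), (0.07654862850904465, 0.03375986963510513), 72.71769714355469) 142 [ 0.451  -0.2623  0.012 ]
dial ((0.5667279958724976, 0.17561252415180206), 0.04932601377367973) 386
jaw blue ((0.5671206116676331, 0.01979697309434414), (0.04306412488222122, 0.056545548141002655), 88.60868835449219) 237
bed ((0.5663801431655884, -0.009562171995639801), (0.2496650069952011, 0.1298692226409912), 89.90203857421875) 2944
300.8474033179701 [-2.3841915  -1.64780631 -0.23431556] [-0.65075855 -0.03705641  0.37926354]
campos [0.16413603 0.63406001 0.37380204] fwd [ 0.26171627 -0.09997181 -0.95995325] right [ 0.35361445  0.93539072 -0.00100635]
tool [[-0.935  0.354  0.   ]
 [ 0.354  0.935  0.   ]
 [ 0.     0.    -1.   ]] cam in tool [ 0.07092852  0.00110813 -0.181248  ] fwd [-2.80172192e-01 -9.51801138e-04  9.59949289e-01]
```

View pics/crop1.png

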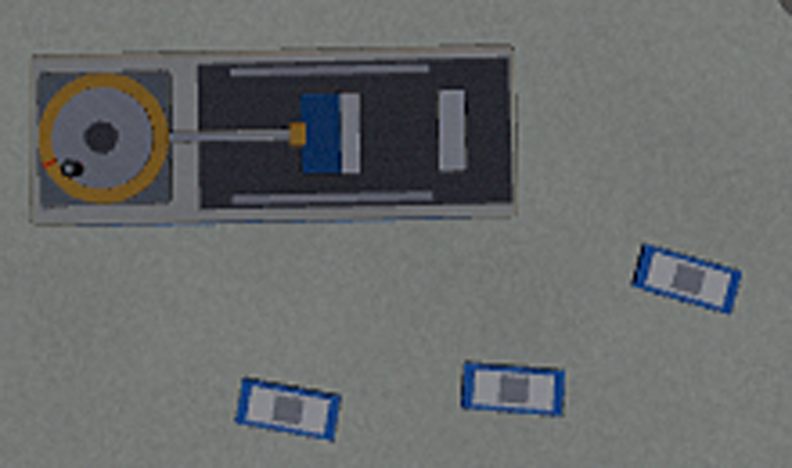

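The crop confirms it: the carrier meant is at crop (688,278), clearly the farthest right. The dial mark is at (50,161), the pin top at (69,168), the jaw face at x≈359 and the stop face at x≈440.

```bash
python3 - <<'E'
from h import *
a=snapshot("top")
q=lambda u,v,z:ray(a,195+(u-1.3)/3.6,190+(v-1.3)/3.6,z)[:2]
for n,u,v,z in [("mark",50,161,.0445),("hub",101,137,.0655),("pintop",68,168,.0915),("jawF",360,133,.0485),("stopF",439,130,.048),("e1",35,222,.034),("e2",515,214,.034),("f1",35,56,.034),("f2",515,46,.034)]: print(n,q(u,v,z).round(4))
p0=np.array([.23,.607]);T=np.array([[-.935,.354],[.354,.935]])
print("to pin in tool",T.T@(q(68,168,.0915)-p0))
E
```

```text
mark [0.5505 0.2161]
hub [0.5668 0.1744]
pintop [0.544 0.195]
jawF [ 0.5659 -0.0168]
stopF [ 0.5667 -0.0756]
e1 [0.5049 0.2299]
e2 [ 0.503  -0.1315]
f1 [0.6307 0.2281]
f2 [ 0.6292 -0.1353]
to pin in tool [-0.43945458 -0.27407552]
```

Emit:
step_arm(rotation=[[0,0,0],[0,0,0],[0,0,0],[0,0,0],[0,0,0],[0,0,0],[0,0,0],[0,0,0]], dp=[[-0.02,-0.0125,0],[-0.035,-0.022,0],[-0.04,-0.025,0],[-0.04,-0.025,0],[-0.04,-0.025,0],[-0.04,-0.025,0],[-0.04,-0.025,0],[-0.04,-0.025,0]], gripper=[0.05,0.05,0.05,0.05,0.05,0.05,0.05,0.05])

```text
time: 1.65
tool_pos: [0.4416, 0.3293, 0.1929]
eef_rot: [0.565, 3.09, 0.001]
force: [-0.2, -0.2, -0.6]
grip_width: 0.0502
gripper_force: 0.0
```

Emit:
step_arm(rotation=[[0,0,0],[0,0,0],[0,0,0],[0,0,0],[0,0,0],[0,0,0],[0,0,0],[0,0,0]], dp=[[-0.04,-0.025,0],[-0.04,-0.025,0],[-0.035,-0.022,0.01],[-0.02,-0.0125,0.01],[-0.01,-0.005,0.01],[0,0,0.01],[0,0,0],[0,0,0]], gripper=[0.05,0.05,0.05,0.05,0.05,0.05,0.05,0.05])

```text
time: 2.45
tool_pos: [0.5438, 0.197, 0.1522]
eef_rot: [-0.563, -3.09, 0.0]
force: [-0.1, 0.4, 0.2]
grip_width: 0.0501
gripper_force: 0.0
```

```bash
python3 - <<'E'
from h import *
st=state();print(st["time"],np.round(st["tool_pos"],4),np.round(st["eef_rot"],3))
c=snapshot("wrist");save(c,"w1",None,1.4)
for l in("pin","crank","dial"):
    for d in boxes_of(c,l)[:2]:
        x,y,w,h=d["bbox"];print(l,round(d["conf"],2),np.round([x,y,w,h]))
print(proj(c,[[.5667,.175,.0655],[.544,.195,.0915],[.544,.195,.0555]]))
E
```

```text
2.45 [0.5438 0.197  0.1522] [-0.563 -3.09   0.   ]
pin 0.63 [229. 190.  76.  70.]
crank 0.84 [232. 188.  76.  74.]
dial 0.7 [217. 175.  98. 100.]
[[266.4810528  232.90376723]
 [277.39006533 212.09833004]
 [277.82309869 201.3735439 ]]
```

View pics/w1.png

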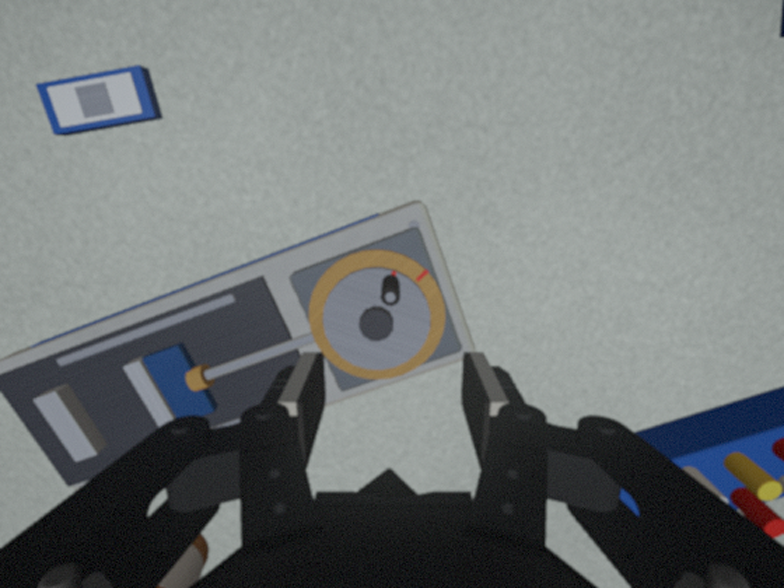

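The wrist view shows the pin top at (390,297), the hub at (376,323) and the red mark at (422,275). The pin lies midway between the open fingers, as predicted.

```bash
python3 - <<'E'
from h import *
c=snapshot("wrist");hsv=cv2.cvtColor(c["image"],cv2.COLOR_RGB2HSV)
m=((hsv[...,0]>12)&(hsv[...,0]<28)&(hsv[...,1]>90));m[:170]=0;m[280:]=0;m[:,:205]=0;m[:,330:]=0
ys,xs=np.nonzero(m);w=np.array([ray(c,x,y,.0445)[:2] for x,y in zip(xs,ys)],np.float32)
C,r=cv2.minEnclosingCircle(w);print("dial",C,r,"hub",ray(c,268.6,230.7,.0655))
P=ray(c,278.6,212.1,.0915);M=ray(c,422/1.4,275/1.4,.0445)
print("pin",P,"mark",M,[np.degrees(np.arctan2(q[1]-C[1],q[0]-C[0])) for q in(P,M)],np.hypot(*(P[:2]-C)))
print(state()["tool_pos"])
E
```

```text
dial (0.5676575303077698, 0.1756676286458969) 0.04953889921307564 hub [0.56677279 0.17731063 0.0655    ]
pin [0.54566998 0.19564526 0.0915    ] mark [0.55149347 0.21729689 0.0445    ] [np.float64(137.7420812217746), np.float64(111.22049963414362)] 0.02970787331631476
[0.54465633 0.19665477 0.15328091]
```

Emit:
step_arm(rotation=[[0,0,0],[0,0,0],[0,0,0],[0,0,0],[0,0,0],[0,0,0],[0,0,0],[0,0,0]], dp=[[-0.001,-0.001,0.01],[0,0,0.02],[0,0,0.025],[0,0,0.015],[0,0,0.01],[0,0,0.004],[0,0,0],[0,0,0]], gripper=[0.045,0.04,0.04,0.04,0.04,0.04,0.008,0.008])

```text
time: 3.5
tool_pos: [0.546, 0.1948, 0.0696]
eef_rot: [0.565, 3.089, 0.001]
force: [0.1, -0.3, -0.1]
grip_width: 0.0116
gripper_force: 0.0
```

Emit:
step_arm(rotation=[[0,0,0],[0,0,0],[0,0,0],[0,0,0],[0,0,0],[0,0,0],[0,0,0],[0,0,0]], dp=[[0,0,0],[0,0,0],[0,0,0],[0,0,0],[0,0,0],[0,0,0],[0,0,0],[0,0,0]], gripper=[0.008,0.008,0.008,0.008,0.008,0.008,0.008,0.008])

```text
time: 4.3
tool_pos: [0.5452, 0.1946, 0.0685]
eef_rot: [-0.565, -3.09, 0.0]
force: [-0.3, -0.5, -0.0]
grip_width: 0.0079
gripper_force: 0.0
```

```bash
python3 - <<'E'
from h import *
st=state();print(st["time"],np.round(st["tool_pos"],4),st["gripper_force"],st["force"])
c=snapshot("wrist");save(c,"w2",(120,120,320,240),2.4)
print((proj(c,[[.567,.1757,.0655],[.545,.1955,.0915],st["tool_pos"]])-120)*2.4)
E
```

```text
4.3 [0.5452 0.1946 0.0685] 0.0 [-0.29619171 -0.48087582 -0.01552834]
[[346.85427308 367.57633756]
 [384.57555795 315.45349957]
 [381.87852695 282.00032687]]
```

View pics/w2.png

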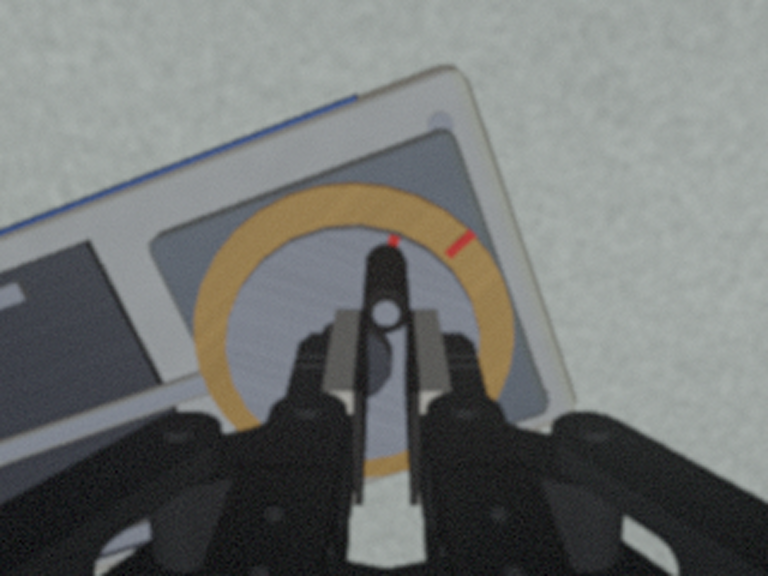

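The crop shows the pin (386,313) between the pads with almost no slack. I'll command a full close and see where the fingers stop.

Emit:
step_arm(rotation=[[0,0,0],[0,0,0],[0,0,0],[0,0,0],[0,0,0],[0,0,0],[0,0,0],[0,0,0]], dp=[[0,0,0],[0,0,0],[0,0,0],[0,0,0],[0,0,0],[0,0,0],[0,0,0],[0,0,0]], gripper=[0,0,0,0,0,0,0,0])

```text
time: 5.15
tool_pos: [0.5452, 0.1946, 0.0685]
eef_rot: [0.565, 3.09, 0.0]
force: [0.7, 0.2, 0.3]
grip_width: 0.0
gripper_force: 0.0
```

```bash
python3 - <<'E'
from h import *
st=state();print(st["time"],np.round(st["tool_pos"],4),st["gripper_force"],st["force"],st["grip_width"])
c=snapshot("wrist");save(c,"w3",(180,150,200,150),4)
E
```

```text
5.15 [0.5452 0.1946 0.0685] 0.0 [0.66936465 0.1913583  0.31777268] 4.9254165367785315e-05
```

View pics/w3.png

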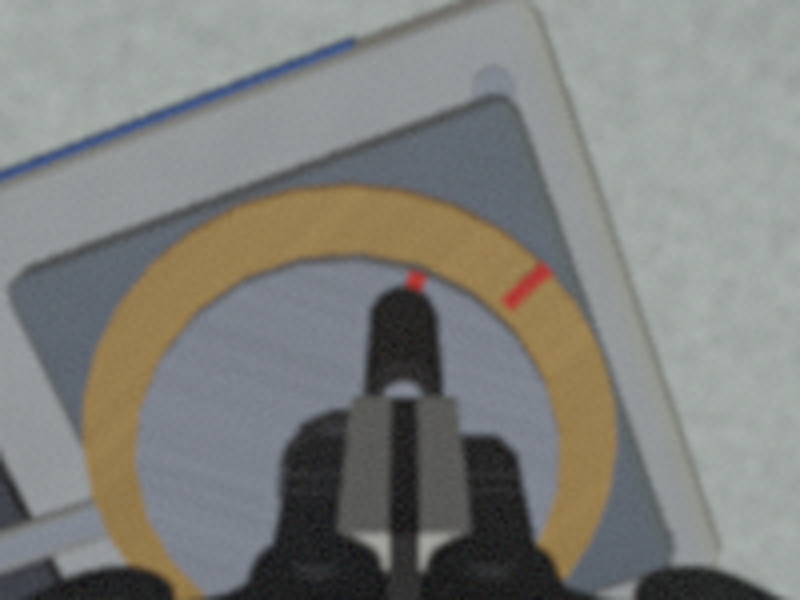

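The fingers shut fully without gripping, and they hide the pin top, so they probably sit above it. The side camera will settle that.

```bash
python3 - <<'E'
from h import *
st=state()
c=snapshot("side");P=proj(c,[[.545,.1955,.0915],[.545,.1955,.0555],st["tool_pos"]]);u,v=P[0].astype(int)
l,t=u-60,v-60;save(c,"s2",(l,t,120,90),6);print((P-[l,t])*6)
E
```

```text
[[360.21964838 361.4949862 ]
 [363.24087723 425.75997721]
 [363.37555034 403.28750662]]
```

View pics/s2.png

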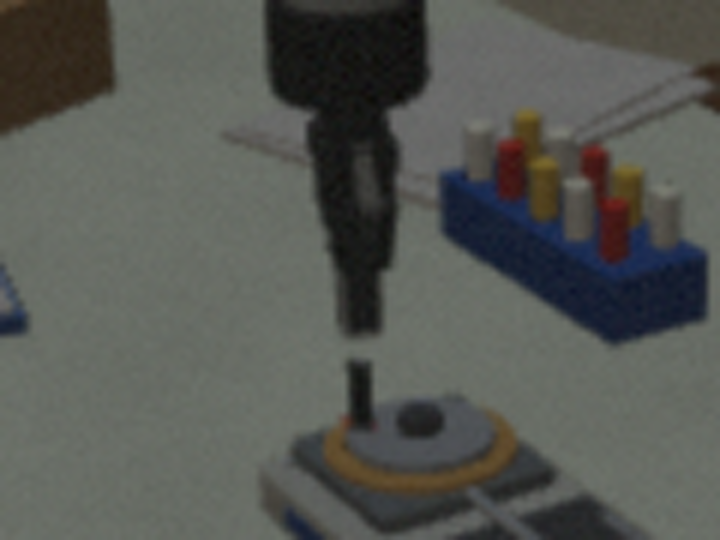

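In the side view the finger ends are at row 332 and the pin top at row 360. The true fingertips are therefore about 16 mm above the pin, some 40 mm behind the reported TCP. I'll treat the tip as TCP z + 0.040, open, go down 36 mm more and close again.

Emit:
step_arm(rotation=[[0,0,0],[0,0,0],[0,0,0],[0,0,0],[0,0,0],[0,0,0],[0,0,0],[0,0,0]], dp=[[0,0,0],[0,0,0],[0,0,0],[0,0,0],[0,0,0.004],[0,0,0.008],[0,0,0.01],[0,0,0.008]], gripper=[0.04,0.04,0.04,0.04,0.04,0.04,0.04,0.04])

```text
time: 6.05
tool_pos: [0.5445, 0.1944, 0.037]
eef_rot: [-0.565, -3.089, 0.001]
force: [0.5, -0.0, 0.0]
grip_width: 0.0403
gripper_force: 0.0
```

Emit:
step_arm(rotation=[[0,0,0],[0,0,0],[0,0,0],[0,0,0],[0,0,0],[0,0,0],[0,0,0],[0,0,0]], dp=[[0,0,0.004],[0,0,0.002],[0,0,0],[0,0,0],[0,0,0],[0,0,0],[0,0,0],[0,0,0]], gripper=[0.04,0.04,0.04,0.005,0.005,0.005,0.005,0.005])

```text
time: 6.85
tool_pos: [0.5457, 0.1947, 0.0332]
eef_rot: [0.565, 3.089, 0.001]
force: [0.1, 0.3, 3.3]
grip_width: 0.0095
gripper_force: 58.6
```

Gripped: the opening stops at 9.5 mm with 58.6 N. Now the arc for opening.

```bash
cat >> h.py <<'E'
def arc(angs,r=.030):
    T=np.array([[-.935,.354],[.354,.935]]);a=np.radians(angs);P=r*np.c_[np.cos(a),np.sin(a)]@T
    P=np.round(P-P[0],4);d=np.diff(P,axis=0)
    for k in range(0,len(d),8): print(angs[k],"->",angs[min(k+8,len(d))],[[float(round(x,4)),float(round(y,4)),0] for x,y in d[k:k+8]])
E
python3 - <<'E'
from h import *
arc(np.r_[138.5,140.5,144.5,np.arange(150,231,6),232,234,236,236])
E
```

```text
138.5 -> 180.0 [[0.0004, -0.001, 0], [0.0006, -0.002, 0], [0.0006, -0.0028, 0], [0.0003, -0.0031, 0], [0.0, -0.0032, 0], [-0.0003, -0.0031, 0], [-0.0006, -0.0031, 0], [-0.001, -0.003, 0]]
180.0 -> 228.0 [[-0.0013, -0.0028, 0], [-0.0015, -0.0028, 0], [-0.0018, -0.0025, 0], [-0.0021, -0.0023, 0], [-0.0024, -0.0022, 0], [-0.0025, -0.0018, 0], [-0.0027, -0.0016, 0], [-0.0029, -0.0013, 0]]
228.0 -> 236.0 [[-0.0019, -0.0007, 0], [-0.001, -0.0003, 0], [-0.0011, -0.0002, 0], [0.0, 0.0, 0]]
```

Emit:
step_arm(rotation=[[0,0,0],[0,0,0],[0,0,0],[0,0,0],[0,0,0],[0,0,0],[0,0,0],[0,0,0]], dp=[[0.0004,-0.001,0],[0.0006,-0.002,0],[0.0006,-0.0028,0],[0.0003,-0.0031,0],[0,-0.0032,0],[-0.0003,-0.0031,0],[-0.0006,-0.0031,0],[-0.001,-0.003,0]], gripper=[0.005,0.005,0.005,0.005,0.005,0.005,0.005,0.005])

```text
time: 7.65
tool_pos: [0.5385, 0.1761, 0.0332]
eef_rot: [0.566, 3.088, 0.006]
force: [1.6, 5.2, 1.1]
grip_width: 0.0093
gripper_force: 58.6
```

Emit:
step_arm(rotation=[[0,0,0],[0,0,0],[0,0,0],[0,0,0],[0,0,0],[0,0,0],[0,0,0],[0,0,0]], dp=[[-0.0013,-0.0028,0],[-0.0015,-0.0028,0],[-0.0018,-0.0025,0],[-0.0021,-0.0023,0],[-0.0024,-0.0022,0],[-0.0025,-0.0018,0],[-0.0027,-0.0016,0],[-0.0029,-0.0013,0]], gripper=[0.005,0.005,0.005,0.005,0.005,0.005,0.005,0.005])

```text
time: 8.45
tool_pos: [0.5472, 0.1539, 0.0331]
eef_rot: [-0.566, -3.089, -0.004]
force: [-2.4, 4.7, 4.7]
grip_width: 0.0095
gripper_force: 59.0
```

Emit:
step_arm(rotation=[[0,0,0],[0,0,0],[0,0,0],[0,0,0],[0,0,0],[0,0,0],[0,0,0],[0,0,0]], dp=[[-0.0019,-0.0007,0],[-0.001,-0.0003,0],[-0.0011,-0.0002,0],[0,0,0],[0,0,0],[0,0,0],[0,0,0],[0,0,0]], gripper=[0.005,0.005,0.005,0.005,0.005,0.005,0.005,0.005])

```text
time: 9.25
tool_pos: [0.5504, 0.151, 0.0331]
eef_rot: [-0.565, -3.089, -0.003]
force: [-2.6, 4.1, 5.1]
grip_width: 0.0095
gripper_force: 59.0
```

```bash
cat >> h.py <<'E'
def gap(s,hsvlog=False):
    """jaw-face and stop-face world y from the bright aluminium tops (z .048), along the centre line"""
    row=[];ys=np.arange(-.1,.06,.0005)
    for x in np.arange(.555,.580,.0025):
        uv=proj(s,np.c_[np.full(len(ys),x),ys,np.full(len(ys),.048)])
        row.append(cv2.remap(cv2.cvtColor(s["image"],cv2.COLOR_RGB2GRAY),uv[:,:1].astype(np.float32),uv[:,1:].astype(np.float32),cv2.INTER_LINEAR).ravel())
    p=np.mean(row,0);th=(p.min()+p.max())/2
    e=np.nonzero(np.diff((p>th).astype(int)))[0];return [(round(float(ys[i]),4),"up" if p[i+1]>th else "dn") for i in e]
E
python3 - <<'E'
from h import *
a=snapshot("top");print(gap(a))
hsv=cv2.cvtColor(a["image"],cv2.COLOR_RGB2HSV)
c=state();print(c["time"],c["tool_pos"],c["force"])
w=snapshot("wrist");hs=cv2.cvtColor(w["image"],cv2.COLOR_RGB2HSV)
m=(((hs[...,0]<6)|(hs[...,0]>174))&(hs[...,1]>140)).astype(np.uint8)
n,l,s,ce=cv2.connectedComponentsWithStats(m)
for i in range(1,n):
    if s[i,4]>5:
        q=ray(w,*ce[i],.0445);print(s[i],q,np.degrees(np.arctan2(q[1]-.1757,q[0]-.567))%360)
E
```

```text
[(-0.0945, 'up'), (-0.0755, 'dn'), (0.0075, 'up'), (0.021, 'dn'), (0.0565, 'up'), (0.057, 'dn')]
9.3 [0.55040715 0.1510193  0.03304072] [-2.63074727  4.85079788  5.59872096]
[269 200  14  13  67] [0.52747272 0.15781104 0.0445    ] 204.35019997630198
[268 244   5   6  22] [0.54955895 0.14524197 0.0445    ] 240.20343731784922
```

Gap is 83 mm by the camera and 83.2 mm by the dial. I'll wind 1 mm more, then open, lift, and turn the tool toward the carrier.

Emit:
step_arm(rotation=[[0,0,0],[0,0,0],[0,0,0],[0,0,0],[0,0,0],[0,0,0],[0,0,0],[0,0,0]], dp=[[-0.001,-0.0001,0],[-0.001,-0.0001,0],[0,0,0],[0,0,0],[0,0,0],[0,0,0],[0,0,-0.01],[0,0,-0.03]], gripper=[0.005,0.005,0.005,0.04,0.04,0.04,0.04,0.04])

```text
time: 10.15
tool_pos: [0.5498, 0.1483, 0.0696]
eef_rot: [-0.564, -3.083, 0.004]
force: [0.4, -0.2, -0.3]
grip_width: 0.0398
gripper_force: 0.0
```

Emit:
step_arm(rotation=[[0,0,8],[0,0,8],[0,0,8],[0,0,8],[0,0,8],[0,0,8],[0,0,8],[0,0,8]], dp=[[0,0,-0.04],[0,0,-0.03],[0,0,-0.01],[0,0,0],[0,0,0],[0,0,0],[0,0,0],[0,0,0]], gripper=[0.06,0.06,0.06,0.06,0.06,0.06,0.06,0.06])

```text
time: 10.95
tool_pos: [0.5529, 0.1488, 0.1532]
eef_rot: [2.123, 2.315, 0.0]
force: [-0.7, -0.4, -0.3]
grip_width: 0.06
gripper_force: 0.0
```

Emit:
step_arm(rotation=[[0,0,7.6],[0,0,7.5],[0,0,7.5],[0,0,0],[0,0,0],[0,0,0],[0,0,0],[0,0,0]], dp=[[0,0,0],[0,0,0],[0,0,0],[-0.03,0.002,0],[-0.042,0.002,0],[-0.045,0.003,0],[-0.045,0.003,0],[-0.045,0.003,0]], gripper=[0.06,0.06,0.06,0.06,0.06,0.06,0.06,0.06])

```text
time: 11.75
tool_pos: [0.5029, -0.0541, 0.1533]
eef_rot: [2.53, 1.861, 0.001]
force: [0.2, -1.4, 0.3]
grip_width: 0.06
gripper_force: 0.0
```

```bash
cat >> h.py <<'E'
def totool(st,d): return np.round(cv2.Rodrigues(np.array(st["eef_rot"]))[0].T@np.array(d),4)
E
python3 - <<'E'
from h import *
st=state();T=cv2.Rodrigues(np.array(st["eef_rot"]))[0];print(st["time"],st["tool_pos"],"y dir",np.degrees(np.arctan2(T[1,1],T[0,1])),totool(st,np.array([.451,-.262,.14])-st["tool_pos"]))
E
```

```text
11.75 [ 0.50294685 -0.05410516  0.1533254 ] y dir -17.301117580760565 [-0.2139  0.0122  0.0134]
```

Emit:
step_arm(rotation=[[0,0,0],[0,0,0],[0,0,0],[0,0,0],[0,0,0],[0,0,0],[0,0,0],[0,0,0]], dp=[[-0.045,0.002,0],[-0.045,0.002,0.01],[-0.04,0.002,0.01],[-0.025,0.0015,0.02],[-0.0155,0.001,0.02],[0,0,0.01],[0,0,0],[0,0,0]], gripper=[0.06,0.06,0.06,0.06,0.06,0.06,0.06,0.06])

```text
time: 12.55
tool_pos: [0.4613, -0.2173, 0.0832]
eef_rot: [2.53, 1.862, 0.001]
force: [0.2, -0.1, 1.0]
grip_width: 0.0602
gripper_force: 0.0
```

```bash
python3 - <<'E'
from h import *
st=state();T=cv2.Rodrigues(np.array(st["eef_rot"]))[0]
c=snapshot("wrist");save(c,"w4",None,1.2)
hsv=cv2.cvtColor(c["image"],cv2.COLOR_RGB2HSV);b=((hsv[...,0]>100)&(hsv[...,0]<125)&(hsv[...,1]>110)).astype(np.uint8)
n,l,s,ce=cv2.connectedComponentsWithStats(b)
print(st["time"],st["tool_pos"],[x.tolist() for x in s[1:] if x[4]>100], proj(c,[.451,-.262,.012]))
for d in boxes_of(c,"carrier")[:3]:
    x,y,w,h=map(int,d["bbox"]);print(d)
    m=np.zeros_like(b);m[y-4:y+h+4,x-4:x+w+4]=b[y-4:y+h+4,x-4:x+w+4]
    ys,xs=np.nonzero(m);q=np.array([ray(c,u,v,.011)[:2] for u,v in zip(xs,ys)],np.float32)
    if len(q)>5:
        r=cv2.minAreaRect(q);print(r,"shift",totool(st,[*(np.array(r[0])-st["tool_pos"][:2]),0]))
E
```

```text
12.55 [ 0.46132991 -0.2172598   0.08321092] [[107, 87, 68, 100, 1247], [266, 215, 36, 77, 803]] [[283.90778222 256.76550235]]
{'bbox': [263.0, 211.7, 42.5, 78.2], 'conf': 0.65}
((0.4510498046875, -0.26010337471961975), (0.0759369358420372, 0.03227990120649338), 72.44371795654297) shift [-0.044   0.0029 -0.    ]
{'bbox': [106.3, 87.9, 70.7, 100.5], 'conf': 0.56}
((0.3714764416217804, -0.1268642544746399), (0.07466114312410355, 0.03530782088637352), 84.2410888671875) shift [ 5.960e-02 -1.127e-01 -1.000e-04]
```

View pics/w4.png

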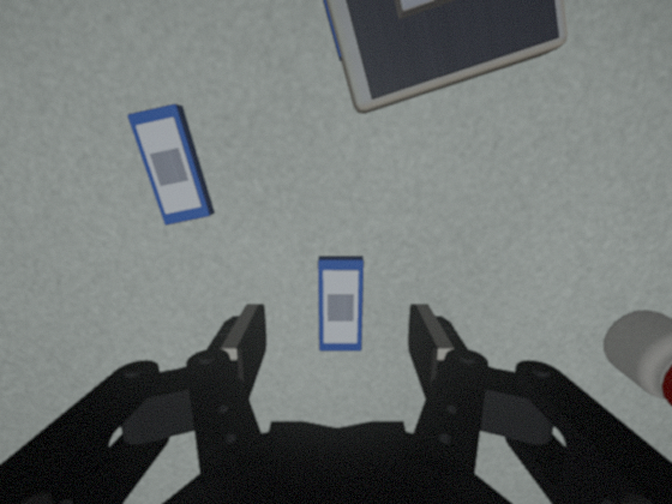

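The carrier at (341,305) lies centred between the fingers, and the second look-alike at (170,165) stays clear. The tool still needs to go 44 mm forward along tool -x.

Emit:
step_arm(rotation=[[0,0,0],[0,0,0],[0,0,0],[0,0,0],[0,0,0],[0,0,0],[0,0,0],[0,0,0]], dp=[[-0.015,0.0009,0],[-0.02,0.001,0],[-0.009,0.0006,0.01],[0,0,0.025],[0,0,0.025],[0,0,0.025],[0,0,0.015],[0,0,0]], gripper=[0.06,0.06,0.06,0.06,0.06,0.06,0.06,0.06])

```text
time: 13.45
tool_pos: [0.4481, -0.2593, -0.0202]
eef_rot: [-2.527, -1.858, 0.003]
force: [0.8, -0.9, -0.1]
grip_width: 0.0598
gripper_force: 0.0
```

```bash
python3 - <<'E'
from h import *
st=state();print(st["tool_pos"],st["force"])
c=snapshot("side");P=proj(c,[[.451,-.261,.0],st["tool_pos"]+np.array([0,0,.04])]);u,v=P[0].astype(int)
l,t=u-60,v-55;save(c,"s3",(l,t,120,90),6);print((P-[l,t])*6, 6*(proj(c,[.451,-.261,.02])-[l,t]))
E
```

```text
[ 0.44808824 -0.25928027 -0.0202164 ] [ 0.78195897 -0.85674308 -0.1054636 ]
[[365.48672781 334.69376942]
 [357.78607963 293.55463697]] [[366.96991674 292.76551118]]
```

View pics/s3.png

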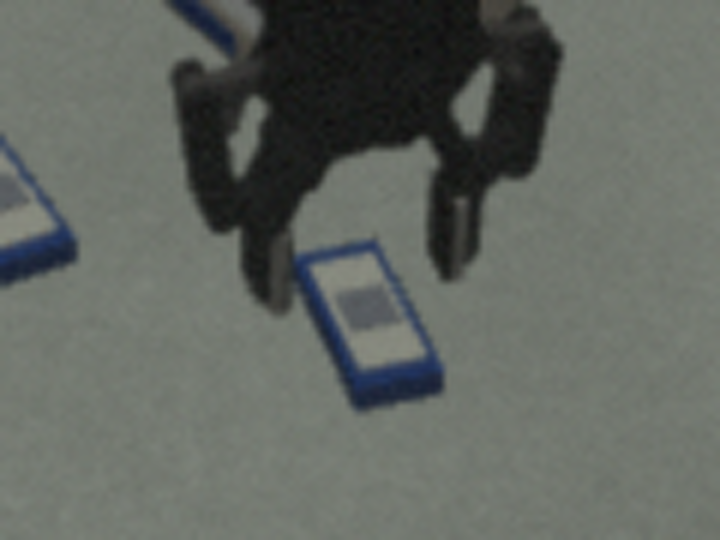

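The finger ends' midpoint (363,295) sits over the carrier at z≈0.02. I'll go down 12 mm and grip.

Emit:
step_arm(rotation=[[0,0,0],[0,0,0],[0,0,0],[0,0,0],[0,0,0],[0,0,0],[0,0,0],[0,0,0]], dp=[[-0.0005,0.0015,0.005],[0,0,0.005],[0,0,0.002],[0,0,0],[0,0,0],[0,0,0],[0,0,0],[0,0,0]], gripper=[0.06,0.055,0.05,0.042,0.02,0.02,0.02,0.02])

```text
time: 14.3
tool_pos: [0.4517, -0.2617, -0.0287]
eef_rot: [2.53, 1.861, 0.0]
force: [-2.2, 1.3, 5.7]
grip_width: 0.0298
gripper_force: 59.3
```

Emit:
step_arm(rotation=[[0,0,0],[0,0,0],[0,0,0],[0,0,-3],[0,0,-5],[0,0,-5],[0,0,-4.2],[0,0,0]], dp=[[0,0,-0.004],[0,0,-0.012],[0,0,-0.025],[0,0,-0.03],[0,0,-0.025],[0,0,-0.012],[0,0,0],[0,0,0]], gripper=[0.02,0.02,0.02,0.02,0.02,0.02,0.02,0.02])

```text
time: 15.1
tool_pos: [0.4518, -0.2617, 0.0798]
eef_rot: [2.223, 2.217, 0.001]
force: [0.0, 0.4, -1.1]
grip_width: 0.0294
gripper_force: 59.4
```

Emit:
step_arm(rotation=[[0,0,0],[0,0,0],[0,0,0],[0,0,0],[0,0,0],[0,0,0],[0,0,0],[0,0,0]], dp=[[0.015,0.007,0],[0.025,0.013,0],[0.03,0.0155,0],[0.03,0.0155,0],[0.03,0.0155,0],[0.03,0.0155,0],[0.03,0.0155,0],[0.022,0.011,0]], gripper=[0.02,0.02,0.02,0.02,0.02,0.02,0.02,0.02])

```text
time: 15.9
tool_pos: [0.5606, -0.0478, 0.0781]
eef_rot: [-2.224, -2.217, 0.0]
force: [-0.0, -0.6, -1.0]
grip_width: 0.0296
gripper_force: 59.4
```

Emit:
step_arm(rotation=[[0,0,0],[0,0,0],[0,0,0],[0,0,0],[0,0,0],[0,0,0],[0,0,0],[0,0,0]], dp=[[0.012,0.006,0],[0.0035,0.002,0],[0,0,0],[0,0,0],[0,0,0],[0,0,0],[0,0,0],[0,0,0]], gripper=[0.02,0.02,0.02,0.02,0.02,0.02,0.02,0.02])

```text
time: 16.7
tool_pos: [0.5683, -0.0345, 0.0786]
eef_rot: [2.224, 2.218, 0.0]
force: [-0.2, -0.3, -1.1]
grip_width: 0.0297
gripper_force: 59.5
```

```bash
python3 - <<'E'
from h import *
st=state();T=cv2.Rodrigues(np.array(st["eef_rot"]))[0]
print(st["time"],st["tool_pos"],"ydir",np.degrees(np.arctan2(T[1,1],T[0,1])),st["grip_width"],st["force"])
c=snapshot("wrist");save(c,"w5",(100,40,360,270),2.2)
for d in boxes_of(c,"carrier")[:3]: print(d)
b=proj(c,[[.567,-.0755,.048],[.567,.0085,.048],[.567,-.0335,st["tool_pos"][2]+.041]]);print((b-[100,40])*2.2)
hsv=cv2.cvtColor(c["image"],cv2.COLOR_RGB2HSV);b=((hsv[...,0]>100)&(hsv[...,0]<125)&(hsv[...,1]>110)).astype(np.uint8)
n,l,s,ce=cv2.connectedComponentsWithStats(b);print([x.tolist() for x in s[1:] if x[4]>60])
E
```

```text
16.7 [ 0.56833413 -0.03452309  0.0785725 ] ydir -0.1586554405312672 0.029704973535746457 [-0.15679638 -0.325691   -1.09084247]
{'bbox': [49.7, 262.4, 50.1, 76.6], 'conf': 0.84}
{'bbox': [0.0, 61.6, 49.9, 102.6], 'conf': 0.83}
{'bbox': [244.7, 192.3, 71.4, 135.7], 'conf': 0.64}
[[392.16757712 513.26540328]
 [390.95915952 276.42979158]
 [388.80158394 498.8417853 ]]
[[0, 61, 45, 104, 1818], [234, 98, 87, 45, 3484], [246, 192, 70, 137, 3054], [50, 263, 48, 77, 1259]]
```

View pics/w5.png

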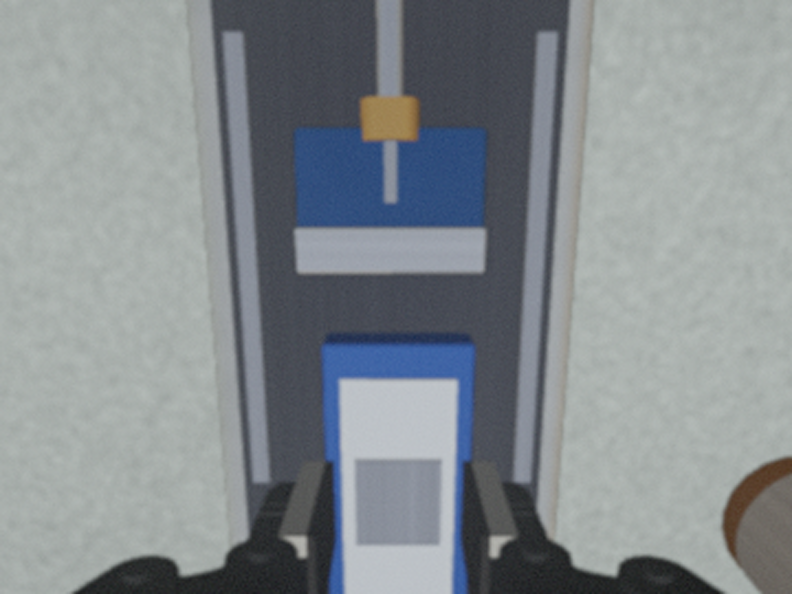

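The carrier hangs level and aligned: front end at rows 337-345, columns 322-473. The jaw face's lower edge is at row 273 and centred at column 390.

```bash
python3 - <<'E'
from h import *
st=state();c=snapshot("wrist");f=lambda u,v,z:ray(c,100+u/2.2,40+v/2.2,z)
z=st["tool_pos"][2]+.029+.012
print("front",f(398,345,z),f(322,345,z),f(473,345,z),"jaw face",f(390,273,.048),f(294,273,.048),f(486,273,.048),"rails",f(268,483,.036),f(514,483,.036),st["tool_pos"])
a=snapshot("top");print(gap(a))
E
```

```text
front [0.56926098 0.00362664 0.11955242] [0.55269907 0.00365815 0.11955242] [0.58560162 0.00359556 0.11955242] jaw face [0.56673046 0.0097696  0.048     ] [0.53609978 0.00983087 0.048     ] [0.59735337 0.00970835 0.048     ] rails [ 0.52102561 -0.06922037  0.036     ] [ 0.61205908 -0.06937486  0.036     ] [ 0.56837496 -0.03438421  0.07855242]
[(0.0045, 'dn'), (0.0065, 'up'), (0.01, 'dn'), (0.0135, 'up'), (0.02, 'dn'), (0.027, 'up'), (0.0335, 'dn'), (0.0475, 'up')]
```

Emit:
step_arm(rotation=[[0,0,0],[0,0,0],[0,0,0],[0,0,0],[0,0,0],[0,0,0],[0,0,0],[0,0,0]], dp=[[0.0015,-0.0025,0.01],[0,0,0.02],[0,0,0.02],[0,0,0.012],[0,0,0.006],[0,0,0.002],[0,0,0],[0,0,0]], gripper=[0.02,0.02,0.02,0.02,0.02,0.02,0.02,0.02])

```text
time: 17.7
tool_pos: [0.5668, -0.0328, 0.0095]
eef_rot: [2.223, 2.218, 0.002]
force: [0.1, 0.6, 0.1]
grip_width: 0.0297
gripper_force: 59.5
```

Emit:
step_arm(rotation=[[0,0,0],[0,0,0],[0,0,0],[0,0,0],[0,0,0],[0,0,0],[0,0,0],[0,0,0]], dp=[[0,0,0.001],[0,0,0.001],[0,0,0],[0,0,0],[0,0,0],[0,0,0],[0,0,0],[0,0,0]], gripper=[0.02,0.02,0.02,0.02,0.02,0.02,0.02,0.02])

```text
time: 18.5
tool_pos: [0.5659, -0.0327, 0.0065]
eef_rot: [2.224, 2.219, 0.0]
force: [-1.6, -0.2, -1.4]
grip_width: 0.0299
gripper_force: 59.5
```

Emit:
step_arm(rotation=[[0,0,0],[0,0,0],[0,0,0],[0,0,0],[0,0,0],[0,0,0],[0,0,0],[0,0,0]], dp=[[0,0,0.001],[0,0,0.0005],[0,0,0],[0,0,0],[0,0,0],[0,0,0],[0,0,0],[0,0,0]], gripper=[0.02,0.02,0.02,0.02,0.02,0.02,0.02,0.02])

```text
time: 19.3
tool_pos: [0.566, -0.0327, 0.0053]
eef_rot: [2.224, 2.219, 0.0]
force: [-2.4, -0.1, 4.4]
grip_width: 0.0298
gripper_force: 61.3
```

Contact with the bed (Fz rises to 4.4 N). Release and lift.

Emit:
step_arm(rotation=[[0,0,0],[0,0,0],[0,0,0],[0,0,0],[0,0,0],[0,0,0],[0,0,0],[0,0,0]], dp=[[0,0,0],[0,0,0],[0,0,0],[0,0,-0.005],[0,0,-0.02],[0,0,-0.03],[0,0,-0.04],[0,0,-0.035]], gripper=[0.05,0.05,0.05,0.05,0.05,0.05,0.05,0.05])

```text
time: 20.1
tool_pos: [0.566, -0.0327, 0.137]
eef_rot: [2.223, 2.218, 0.001]
force: [0.2, -0.5, -0.6]
grip_width: 0.0496
gripper_force: 0.0
```

Emit:
step_arm(rotation=[[0,0,0],[0,0,0],[0,0,0],[0,0,0],[0,0,0],[0,0,0],[0,0,0],[0,0,0]], dp=[[0.015,-0.002,-0.01],[0.025,-0.003,0],[0.03,-0.003,0],[0.03,-0.003,0],[0.03,-0.003,0],[0.025,-0.002,0],[0.018,0,0],[0.01,0,0]], gripper=[0.04,0.04,0.04,0.04,0.04,0.04,0.04,0.04])

```text
time: 20.9
tool_pos: [0.5493, 0.1522, 0.1439]
eef_rot: [-2.221, -2.22, 0.002]
force: [-0.3, -0.2, -0.1]
grip_width: 0.0403
gripper_force: 0.0
```

```bash
cat >> h.py <<'E'
def blue(s,p,zt):
    """min-area rect (world) of the blue blob nearest world point p"""
    hsv=cv2.cvtColor(s["image"],cv2.COLOR_RGB2HSV);b=((hsv[...,0]>100)&(hsv[...,0]<125)&(hsv[...,1]>110)).astype(np.uint8)
    n,l,st,ce=cv2.connectedComponentsWithStats(b);uv=proj(s,p)[0]
    k=1+np.argmin([np.hypot(*(ce[i]-uv)) if st[i,4]>30 else 1e9 for i in range(1,n)])
    ys,xs=np.nonzero(l==k);return cv2.minAreaRect(np.array([ray(s,u,v,zt)[:2] for u,v in zip(xs,ys)],np.float32))
def pinmark(w):
    hs=cv2.cvtColor(w["image"],cv2.COLOR_RGB2HSV);m=(((hs[...,0]<6)|(hs[...,0]>174))&(hs[...,1]>120)).astype(np.uint8)
    n,l,s,ce=cv2.connectedComponentsWithStats(m)
    for i in range(1,n):
        if s[i,4]>5:
            q=ray(w,*ce[i],.0445 if s[i,4]>40 else .0555)
            r=np.hypot(q[0]-.567,q[1]-.1757)
            if r<.06: print("red",s[i,4],"r",r.round(4),"ang",(np.degrees(np.arctan2(q[1]-.1757,q[0]-.567))%360).round(1))
E
python3 - <<'E'
from h import *
st=state();print(st["time"],st["tool_pos"],totool(st,[.5517-st["tool_pos"][0],.1493-st["tool_pos"][1],0]))
w=snapshot("wrist");pinmark(w);print("carrier",blue(w,[.567,-.033,.046],.045))
for d in boxes_of(w,"carrier")[:2]: print(d["bbox"],d["conf"])
a=snapshot("top");print(blue(a,[.567,-.033,.046],.045))
E
```

```text
20.9 [0.54926304 0.15216572 0.14394814] [-0.0029  0.0024 -0.    ]
red 23 r 0.0434 ang 205.3
carrier ((0.5666180849075317, -0.012465208768844604), (0.03537311404943466, 0.03605642914772034), 0.1137932762503624)
[99.6, 250.2, 42.5, 59.6] 0.84
[134.3, 377.3, 25.1, 38.8] 0.74
((0.5658182501792908, -0.033950094133615494), (0.07521645724773407, 0.03498430550098419), 88.62332916259766)
```

The carrier lies at (0.566, -0.034), aligned and centred in the gap. Back to the pin, down and grip.

Emit:
step_arm(rotation=[[0,0,0],[0,0,0],[0,0,0],[0,0,0],[0,0,0],[0,0,0],[0,0,0],[0,0,0]], dp=[[-0.001,0.002,0],[0,0,0.01],[0,0,0.025],[0,0,0.03],[0,0,0.025],[0,0,0.015],[0,0,0.006],[0,0,0]], gripper=[0.04,0.04,0.04,0.04,0.04,0.04,0.04,0.04])

```text
time: 21.85
tool_pos: [0.552, 0.1489, 0.0333]
eef_rot: [-2.224, -2.218, 0.002]
force: [-0.2, 0.7, 0.3]
grip_width: 0.0399
gripper_force: 0.0
```

Emit:
step_arm(rotation=[[0,0,0],[0,0,0],[0,0,0],[0,0,0],[0,0,0],[0,0,0],[0,0,0],[0,0,0]], dp=[[0,0,0],[0,0,0],[0,0,0],[0,0,0],[0,0,0],[0,0,0],[0,0,0],[0,0,0]], gripper=[0.005,0.005,0.005,0.005,0.005,0.005,0.005,0.005])

```text
time: 22.65
tool_pos: [0.5522, 0.1492, 0.0357]
eef_rot: [-2.224, -2.219, 0.001]
force: [-5.2, -1.6, 5.5]
grip_width: 0.0093
gripper_force: 58.6
```

```bash
cat >> h.py <<'E'
def arc2(T,angs,r=.030):
    a=np.radians(angs);P=np.round(r*np.c_[np.cos(a),np.sin(a),0*a]@T,4);d=np.diff(P,axis=0)
    for k in range(0,len(d),8): print(angs[k],"->",angs[min(k+8,len(d))],[[float(round(x,4)),float(round(y,4)),0] for x,y,_ in d[k:k+8]])
E
python3 - <<'E'
from h import *
st=state();p=st["tool_pos"];print(p,st["force"],st["grip_width"],st["gripper_force"],"ang",np.degrees(np.arctan2(p[1]-.1757,p[0]-.567))%360,np.hypot(p[1]-.1757,p[0]-.567))
w=snapshot("wrist");pinmark(w)
arc2(cv2.Rodrigues(np.array(st["eef_rot"]))[0],np.r_[240,238,234,228,np.arange(222,191,-4),np.arange(192,168,-1.5)])
E
```

```text
[0.5521994  0.14919465 0.0356943 ] [-5.21174938 -1.58133653  5.4777952 ] 0.009339455181839214 58.63612353801727 ang 240.82099342094867 0.03035772311934043
red 58 r 0.0456 ang 213.1
red 10 r 0.0233 ang 240.1
240.0 -> 206.0 [[0.0005, -0.0009, 0], [0.0012, -0.0018, 0], [0.002, -0.0024, 0], [0.0022, -0.0023, 0], [0.0016, -0.0013, 0], [0.0017, -0.0012, 0], [0.0017, -0.0011, 0], [0.0019, -0.001, 0]]
206.0 -> 186.0 [[0.0019, -0.0009, 0], [0.002, -0.0007, 0], [0.002, -0.0006, 0], [0.001, -0.0002, 0], [0.0008, -0.0002, 0], [0.0007, -0.0001, 0], [0.0008, -0.0001, 0], [0.0008, -0.0001, 0]]
186.0 -> 174.0 [[0.0008, -0.0001, 0], [0.0008, -0.0001, 0], [0.0008, 0.0, 0], [0.0007, 0.0, 0], [0.0008, 0.0, 0], [0.0008, 0.0, 0], [0.0008, 0.0001, 0], [0.0008, 0.0001, 0]]
174.0 -> 169.5 [[0.0008, 0.0, 0], [0.0007, 0.0002, 0], [0.0008, 0.0001, 0]]
```

Emit:
step_arm(rotation=[[0,0,0],[0,0,0],[0,0,0],[0,0,0],[0,0,0],[0,0,0],[0,0,0],[0,0,0]], dp=[[0.0005,-0.0009,0],[0.0012,-0.0018,0],[0.002,-0.0024,0],[0.0022,-0.0023,0],[0.0016,-0.0013,0],[0.0017,-0.0012,0],[0.0017,-0.0011,0],[0.0019,-0.001,0]], gripper=[0.005,0.005,0.005,0.005,0.005,0.005,0.005,0.005])

```text
time: 23.5
tool_pos: [0.5407, 0.1605, 0.0357]
eef_rot: [2.221, 2.218, -0.003]
force: [-4.8, -8.5, 8.9]
grip_width: 0.0092
gripper_force: 59.1
```

Emit:
step_arm(rotation=[[0,0,0],[0,0,0],[0,0,0],[0,0,0],[0,0,0],[0,0,0],[0,0,0],[0,0,0]], dp=[[0.0019,-0.0009,0],[0.002,-0.0007,0],[0.002,-0.0006,0],[0.001,-0.0002,0],[0.0008,-0.0002,0],[0.0007,-0.0001,0],[0.0004,-0.0001,0],[0,0,0]], gripper=[0.005,0.005,0.005,0.005,0.005,0.005,0.005,0.005])

```text
time: 24.3
tool_pos: [0.5372, 0.1698, 0.0356]
eef_rot: [2.223, 2.219, -0.004]
force: [-7.4, -6.5, 9.0]
grip_width: 0.0092
gripper_force: 59.1
```

```bash
cat > m.py <<'E'
from h import *
st=state();p=st["tool_pos"];print(st["time"],p,"ang",np.degrees(np.arctan2(p[1]-.1757,p[0]-.567))%360)
w=snapshot("wrist");pinmark(w);F=[st["force"]]
for _ in range(4): a=snapshot("top");F.append(state()["force"])
print("F mean",np.mean(F,0).round(2),np.std(F,0).round(2));print(gap(a),blue(a,[.567,-.035,.046],.045))
E
python3 m.py
```

```text
24.3 [0.53718408 0.16984814 0.03560067] ang 191.10409089626867
red 41 r 0.0463 ang 192.3
red 6 r 0.0234 ang 189.4
F mean [-7.02 -6.39  9.98] [0.4  0.31 0.59]
[(-0.094, 'up'), (-0.076, 'dn'), (-0.065, 'up'), (-0.0035, 'dn'), (0.005, 'up'), (0.018, 'dn')] ((0.5658182501792908, -0.033950094133615494), (0.07521645724773407, 0.03498430550098419), 88.62332916259766)
```

Emit:
step_arm(rotation=[[0,0,0],[0,0,0],[0,0,0],[0,0,0],[0,0,0],[0,0,0],[0,0,0],[0,0,0]], dp=[[0.0008,-0.0005,0],[0.0008,-0.0004,0],[0.0008,-0.0002,0],[0.0008,-0.0001,0],[0.0008,0,0],[0.0008,0,0],[0.0008,0,0],[0,0,0]], gripper=[0.005,0.005,0.005,0.005,0.005,0.005,0.005,0.005])

```text
time: 25.35
tool_pos: [0.5366, 0.1758, 0.0356]
eef_rot: [2.223, 2.218, -0.002]
force: [-5.7, -5.5, 8.9]
grip_width: 0.0094
gripper_force: 59.1
```

```bash
python3 m.py
```

```text
25.35 [0.53657044 0.17584813 0.03561702] ang 179.72108119236506
red 69 r 0.0447 ang 181.1
F mean [-5.16 -4.99  8.49] [0.28 0.57 0.56]
[(-0.094, 'up'), (-0.076, 'dn'), (-0.0675, 'up'), (-0.0065, 'dn'), (0.002, 'up'), (0.0145, 'dn')] ((0.5657549500465393, -0.036629535257816315), (0.0751999095082283, 0.03498207777738571), 88.6234359741211)
```

Emit:
step_arm(rotation=[[0,0,0],[0,0,0],[0,0,0],[0,0,0],[0,0,0],[0,0,0],[0,0,0],[0,0,0]], dp=[[0.0006,0,0],[0.0006,0,0],[0.0005,0,0],[0.0004,0,0],[0.0003,0,0],[0,0,0],[0,0,0],[0,0,0]], gripper=[0.005,0.005,0.005,0.005,0.005,0.005,0.005,0.005])

```text
time: 26.4
tool_pos: [0.5366, 0.1763, 0.0356]
eef_rot: [2.22, 2.217, -0.006]
force: [-5.1, -12.8, 9.3]
grip_width: 0.0092
gripper_force: 59.1
```

```bash
python3 m.py
```

```text
26.4 [0.53656166 0.17630695 0.03559635] ang 178.85764626544926
red 53 r 0.0448 ang 180.9
F mean [ -5.35 -11.78   9.13] [0.65 0.6  0.17]
[(-0.094, 'up'), (-0.076, 'dn'), (-0.0675, 'up'), (-0.0065, 'dn'), (0.002, 'up'), (0.0145, 'dn')] ((0.5657549500465393, -0.036629702895879745), (0.07519949972629547, 0.0349821113049984), 88.62332916259766)
```

The jaw has met the carrier: Fy rose from the 5.0 N friction baseline to about 11.8 N, which means roughly 13 N of clamping. That is more than wanted. The dial's friction would hold too much, so I'll back off through the play by about 1 mm of jaw travel and close again more gently. The arm gives about 3.5 N/mm.

```bash
python3 - <<'E'
from h import *
T=cv2.Rodrigues(np.array(state()["eef_rot"]))[0]
arc2(T,np.array([180,183,188,193,198,203,208,212,215.,215]))
E
```

```text
180.0 -> 215.0 [[-0.0016, 0.0, 0], [-0.0026, 0.0003, 0], [-0.0026, 0.0005, 0], [-0.0025, 0.0007, 0], [-0.0025, 0.0009, 0], [-0.0023, 0.0011, 0], [-0.0018, 0.0011, 0], [-0.0013, 0.0009, 0]]
215.0 -> 215.0 [[0.0, 0.0, 0]]
```

Emit:
step_arm(rotation=[[0,0,0],[0,0,0],[0,0,0],[0,0,0],[0,0,0],[0,0,0],[0,0,0],[0,0,0]], dp=[[-0.001,0,0],[-0.0012,0,0],[-0.0012,0,0],[0,0,0],[0,0,0],[0,0,0],[0,0,0],[0,0,0]], gripper=[0.005,0.005,0.005,0.005,0.005,0.005,0.005,0.005])

```text
time: 27.45
tool_pos: [0.5366, 0.1758, 0.0356]
eef_rot: [2.224, 2.219, 0.001]
force: [-4.9, -1.7, 8.0]
grip_width: 0.0096
gripper_force: 59.1
```

Emit:
step_arm(rotation=[[0,0,0],[0,0,0],[0,0,0],[0,0,0],[0,0,0],[0,0,0],[0,0,0],[0,0,0]], dp=[[-0.0016,0,0],[-0.0026,0.0003,0],[-0.0026,0.0005,0],[-0.0025,0.0007,0],[-0.0025,0.0009,0],[-0.0023,0.0011,0],[-0.0018,0.0011,0],[-0.0013,0.0009,0]], gripper=[0.005,0.005,0.005,0.005,0.005,0.005,0.005,0.005])

```text
time: 28.25
tool_pos: [0.5413, 0.1594, 0.0356]
eef_rot: [-2.223, -2.217, -0.001]
force: [-7.4, 1.6, 9.6]
grip_width: 0.0097
gripper_force: 59.1
```

Emit:
step_arm(rotation=[[0,0,0],[0,0,0],[0,0,0],[0,0,0],[0,0,0],[0,0,0],[0,0,0],[0,0,0]], dp=[[-0.001,0.0007,0],[0,0,0],[0,0,0],[0,0,0],[0,0,0],[0,0,0],[0,0,0],[0,0,0]], gripper=[0.005,0.005,0.005,0.005,0.005,0.005,0.005,0.005])

```text
time: 29.05
tool_pos: [0.5421, 0.1582, 0.0356]
eef_rot: [-2.223, -2.218, -0.0]
force: [-6.5, 0.3, 8.2]
grip_width: 0.0093
gripper_force: 59.1
```

```bash
python3 m.py
```

```text
29.05 [0.54209566 0.15822059 0.03559826] ang 215.06356473964505
red 61 r 0.045 ang 187.0
red 10 r 0.0234 ang 213.7
F mean [-6.59  0.38  8.34] [0.46 0.51 0.55]
[(-0.094, 'up'), (-0.076, 'dn'), (-0.0675, 'up'), (-0.0065, 'dn'), (0.003, 'up'), (0.0155, 'dn')] ((0.5657548904418945, -0.036628782749176025), (0.07520132511854172, 0.03498212248086929), 88.62332153320312)
```

Emit:
step_arm(rotation=[[0,0,0],[0,0,0],[0,0,0],[0,0,0],[0,0,0],[0,0,0],[0,0,0],[0,0,0]], dp=[[0.001,-0.0007,0],[0.0013,-0.0009,0],[0.0018,-0.0011,0],[0.0023,-0.0011,0],[0.0025,-0.0009,0],[0.0025,-0.0007,0],[0.0026,-0.0005,0],[0,0,0]], gripper=[0.005,0.005,0.005,0.005,0.005,0.005,0.005,0.005])

```text
time: 30.1
tool_pos: [0.5368, 0.1721, 0.0356]
eef_rot: [-2.223, -2.219, -0.001]
force: [-5.2, -1.1, 8.3]
grip_width: 0.0095
gripper_force: 59.1
```

Emit:
step_arm(rotation=[[0,0,0],[0,0,0],[0,0,0],[0,0,0],[0,0,0],[0,0,0],[0,0,0],[0,0,0]], dp=[[0.0008,0,0],[0.0008,0,0],[0.0006,0,0],[0.0004,0,0],[0.0002,0,0],[0,0,0],[0,0,0],[0,0,0]], gripper=[0.005,0.005,0.005,0.005,0.005,0.005,0.005,0.005])

```text
time: 30.9
tool_pos: [0.5367, 0.1734, 0.0356]
eef_rot: [2.223, 2.219, -0.002]
force: [-6.3, -6.0, 8.5]
grip_width: 0.0093
gripper_force: 59.2
```

```bash
python3 m.py
```

```text
30.9 [0.53668607 0.17337797 0.03562352] ang 184.38026630522
red 55 r 0.0451 ang 185.7
F mean [-6.59 -5.43  8.87] [0.34 0.56 0.36]
[(-0.094, 'up'), (-0.076, 'dn'), (-0.0675, 'up'), (-0.006, 'dn'), (0.0025, 'up'), (0.015, 'dn')] ((0.5657560229301453, -0.036628808826208115), (0.07520132511854172, 0.03497987240552902), 88.62332153320312)
```

Emit:
step_arm(rotation=[[0,0,0],[0,0,0],[0,0,0],[0,0,0],[0,0,0],[0,0,0],[0,0,0],[0,0,0]], dp=[[0.0006,0,0],[0.0006,0,0],[0.0005,0,0],[0.0002,0,0],[0,0,0],[0,0,0],[0,0,0],[0,0,0]], gripper=[0.005,0.005,0.005,0.005,0.005,0.005,0.005,0.005])

```text
time: 31.95
tool_pos: [0.5366, 0.1754, 0.0357]
eef_rot: [2.223, 2.219, -0.002]
force: [-6.2, -5.4, 9.0]
grip_width: 0.0094
gripper_force: 59.2
```

```bash
python3 m.py
```

```text
31.95 [0.53663956 0.17538862 0.03565021] ang 180.58760487190983
red 54 r 0.0446 ang 182.1
F mean [-5.93 -5.17  8.68] [0.67 0.59 0.53]
[(-0.094, 'up'), (-0.076, 'dn'), (-0.0675, 'up'), (-0.0065, 'dn'), (0.0025, 'up'), (0.015, 'dn')] ((0.565754771232605, -0.03663351386785507), (0.07521077245473862, 0.034982118755578995), 88.62330627441406)
```

Emit:
step_arm(rotation=[[0,0,0],[0,0,0],[0,0,0],[0,0,0],[0,0,0],[0,0,0],[0,0,0],[0,0,0]], dp=[[0.0003,0,0],[0.0003,0,0],[0.0002,0,0],[0,0,0],[0,0,0],[0,0,0],[0,0,0],[0,0,0]], gripper=[0.005,0.005,0.005,0.005,0.005,0.005,0.005,0.005])

```text
time: 33.0
tool_pos: [0.5366, 0.1759, 0.0356]
eef_rot: [2.223, 2.219, -0.003]
force: [-6.0, -6.2, 9.0]
grip_width: 0.0099
gripper_force: 59.2
```

```bash
python3 m.py
```

```text
33.0 [0.53659691 0.17591331 0.03560995] ang 179.59802476526093
red 67 r 0.0448 ang 181.0
F mean [-6.14 -5.67  9.39] [0.33 0.39 0.46]
[(-0.094, 'up'), (-0.076, 'dn'), (-0.0675, 'up'), (-0.0065, 'dn'), (0.002, 'up'), (0.0145, 'dn')] ((0.5657548904418945, -0.036629509180784225), (0.07519988715648651, 0.0349821075797081), 88.62334442138672)
```

Emit:
step_arm(rotation=[[0,0,0],[0,0,0],[0,0,0],[0,0,0],[0,0,0],[0,0,0],[0,0,0],[0,0,0]], dp=[[0.0003,0,0],[0.0003,0,0],[0,0,0],[0,0,0],[0,0,0],[0,0,0],[0,0,0],[0,0,0]], gripper=[0.005,0.005,0.005,0.005,0.005,0.005,0.005,0.005])

```text
time: 34.05
tool_pos: [0.5366, 0.176, 0.0356]
eef_rot: [2.222, 2.218, -0.004]
force: [-5.5, -7.7, 9.1]
grip_width: 0.0091
gripper_force: 59.2
```

```bash
python3 m.py
```

```text
34.05 [0.53660914 0.17601805 0.03560569] ang 179.40040910274584
red 60 r 0.0446 ang 181.0
F mean [-6.36 -7.81  9.46] [0.47 0.18 0.47]
[(-0.094, 'up'), (-0.076, 'dn'), (-0.0675, 'up'), (-0.0065, 'dn'), (0.002, 'up'), (0.0145, 'dn')] ((0.5657548904418945, -0.036629509180784225), (0.07519988715648651, 0.0349821075797081), 88.62334442138672)
```

Clamping is about 5.3 N. I'll unload the arm along the arc, then open the fingers radially and lift away.

Emit:
step_arm(rotation=[[0,0,0],[0,0,0],[0,0,0],[0,0,0],[0,0,0],[0,0,0],[0,0,0],[0,0,0]], dp=[[-0.0007,0,0],[-0.0007,0,0],[-0.0007,0,0],[0,0,0],[0,0,0],[0,0,0],[0,0,0],[0,0,0]], gripper=[0.005,0.005,0.005,0.005,0.005,0.005,0.005,0.005])

```text
time: 35.1
tool_pos: [0.5366, 0.1758, 0.0356]
eef_rot: [-2.224, -2.219, -0.0]
force: [-6.4, -2.7, 8.8]
grip_width: 0.0091
gripper_force: 59.1
```

Emit:
step_arm(rotation=[[0,0,0],[0,0,0],[0,0,0],[0,0,0],[0,0,0],[0,0,0],[0,0,0],[0,0,0]], dp=[[0,0,0],[0,0,0],[0,0,0],[0,0,0],[0,0,0],[0,0,-0.01],[0,0,-0.03],[0,0,-0.04]], gripper=[0.036,0.036,0.036,0.036,0.036,0.036,0.036,0.036])

```text
time: 35.9
tool_pos: [0.5349, 0.1749, 0.1131]
eef_rot: [-2.222, -2.217, 0.006]
force: [0.2, -0.4, 0.5]
grip_width: 0.0358
gripper_force: 0.0
```

Emit:
step_arm(rotation=[[0,0,0],[0,0,0],[0,0,0],[0,0,0],[0,0,0],[0,0,0],[0,0,0],[0,0,0]], dp=[[0,0,-0.03],[0,0,-0.01],[0,0,0],[0,0,0],[0,0,0],[0,0,0],[0,0,0],[0,0,0]], gripper=[0.036,0.036,0.036,0.036,0.036,0.036,0.036,0.036])

```text
time: 36.7
tool_pos: [0.5363, 0.1753, 0.1533]
eef_rot: [-2.224, -2.218, 0.002]
force: [0.3, 0.5, 0.1]
grip_width: 0.0363
gripper_force: 0.0
```

```bash
python3 m.py; python3 - <<'E'
from h import *
w=snapshot("wrist");hs=cv2.cvtColor(w["image"],cv2.COLOR_RGB2HSV)
m=(((hs[...,0]<8)|(hs[...,0]>172))&(hs[...,1]>90)).astype(np.uint8);n,l,s,ce=cv2.connectedComponentsWithStats(m)
for i in range(1,n):
    q=ray(w,*ce[i],.05)
    if np.hypot(q[0]-.567,q[1]-.1757)<.06: print(s[i,4],q[:2],np.degrees(np.arctan2(q[1]-.1757,q[0]-.567))%360)
# dark pin: shaft between base and top for candidate angles
g=cv2.cvtColor(w["image"],cv2.COLOR_RGB2GRAY)
for a in range(170,226,3):
    t=np.radians(a);P=[[.567+.03*np.cos(t),.1757+.03*np.sin(t),z] for z in(.062,.068,.074,.080)]
    print(a,[int(g[int(round(v)),int(round(u))]) for u,v in proj(w,P)])
E
```

```text
36.7 [0.53634681 0.17526164 0.15327107] ang 180.81930320028695
red 18 r 0.0447 ang 176.3
F mean [ 0.12 -0.11 -0.27] [0.44 0.51 0.41]
[(-0.094, 'up'), (-0.076, 'dn'), (-0.0675, 'up'), (-0.0065, 'dn'), (0.002, 'up'), (0.0145, 'dn')] ((0.5657548904418945, -0.036629509180784225), (0.07519988715648651, 0.0349821075797081), 88.62334442138672)
29 [0.52235933 0.17678088] 178.61297032459007
10 [0.53040492 0.17512209] 180.90473818955286
4 [0.54301781 0.17520178] 181.19012686284762
170 [45, 39, 39, 44]
173 [39, 39, 44, 45]
176 [39, 44, 41, 55]
179 [44, 41, 55, 114]
182 [41, 55, 114, 127]
185 [55, 114, 127, 133]
188 [79, 127, 137, 133]
191 [127, 137, 133, 81]
194 [137, 131, 119, 62]
197 [131, 101, 66, 120]
200 [101, 68, 98, 129]
203 [60, 110, 128, 126]
206 [117, 127, 125, 125]
209 [127, 125, 125, 125]
212 [130, 130, 131, 129]
215 [128, 129, 127, 130]
218 [127, 126, 130, 128]
221 [129, 128, 125, 126]
224 [128, 128, 126, 129]
```

The pin (≈181°) is in line with the mark (≈179°), the carrier and jaw have not moved since clamping, and the robot is clear. Handing in.

```bash
python3 -c "
from bench import *
print(close_job())"
```

```text
the job is handed in; nothing more can be done
None
```

The job is handed in: the carrier is clamped against the stop at about 5 N (estimated from the wrist force), the crank is let go in line with the mark, and the robot is clear. My first closing reached an estimated 13–15 N, close to the 15 N limit, so I backed the jaw off about 1 mm and closed it again more gently.

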